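Pin the stay of a sprung carburettor cradle

TASK

Prop the sprung jaw of the blue carburettor cradle open with its stay: take the steel stay bar by its black knob, swing it over the brass pin, pull the jaw open against its springs and drop the red-ringed hole fully down over the pin, then let go. Feel for the pin gently, since it may be clamped a little to either side of the middle of its slot: do not bear hard on it. Do not let the jaw snap shut, and leave the other things where they are.

Things in the scene. Friction and masses are not known exactly. Their poses are not given: they have to be found in the camera images.
- cradle: the blue cradle, fixed to the table: base plate 340 x 130 mm, 12 mm thick, from 285 mm behind to 55 mm ahead of the origin, which lies on the table right under the middle of the pin slot. z up, x along the jaw's travel in the opening direction (from the jaws towards the pin), y to the left of x
- pin_slot (a point): middle of the slot (along the cradle's x) in the top of the dark pin block, 35.5 mm above the table. The brass pin stands upright in it: 8 mm thick, round top 18.5 mm above this point. It is clamped firmly anywhere within 9 mm either way along x from this point (not measured), on the slot's middle line in y. Axes as the cradle's
- stay: the steel stay bar, 28 mm wide, 6 mm thick; origin at its pivot on the bar's underside, x along the bar, z out of its top. The pivot lets it swing level and lift up to 0.7 rad about a level axle at the origin; it falls back by its own 0.14 kg. It lies flat, underside 38 mm above the table, at rest beside the pin or with the pin right through a hole
- knob (a point): middle of the part to grip of the stay's black upright knob (round, 16 mm wide, 42 mm high): 25 mm above the bar's top, 31 mm above its underside, 170 mm along the bar from the pivot; axes as the stay's
- red_hole (a point): centre of the red-ringed hole (10 mm wide, through the bar) at the bar's underside, 106 mm from the pivot. Same-sized holes lie 133 mm (white ring, nearer the knob) and 79 mm (blue ring) from the pivot: both wrong. Pulled by the springs, the bar can hang up on the pin and need a light push down to lie flat. Axes as the stay's
- jaw (a joint): opening of the sliding aluminium jaw, m: 0 shut, to 0.09; springs pull it shut, about 5 N at 0, 9 N at 0.05. The stay's pivot rides on it, on the slot's middle line, 156 mm from the slot's middle on the jaw side when shut, nearer by this value. With the red hole over the pin it reads 0.050 give or take 0.011, by where the pin is clamped (0.023 white, 0.077 blue)
- swing (a joint): level swing of the stay about its upright pivot, rad: 0 along the cradle's x over the slot, positive to the left of it, counter-clockwise from above; starts at 0.3 to 0.65; light friction holds it
- carburettor: loose bystander: aluminium four-barrel throttle body, 85 x 100 x 62 mm, near the shut jaws on their far side; origin under its middle
- bowl: loose bystander: round steel bowl, 124 mm wide, 35 mm high; origin under its middle
- bit_rack: loose bystander: red rack of screwdriver bits, 35 x 140 x 28 mm; origin under its middle
- filter_box: loose bystander: yellow and black carton, 50 x 50 x 90 mm; origin under its middle
- screwdriver: loose bystander: screwdriver with an orange handle, lying; origin under it
- pliers: loose bystander: pliers with blue handles, 150 mm long, 10 mm high, lying on the far side of the pin; origin under the joint
- jet_jar: loose bystander: small glass jar with a white cap, 50 mm wide, 60 mm high; origin under its middle

How it is judged (in metres and radians):
On the way, in this order (a step that is already met when the one before it is completed fails the run):
1. the jaw is pulled open with the stay held up above the pin (value of joint jaw above 0.03 m and angle between knob's own z axis and vertical above 0.06 rad), for 0.1 s.
2. the red-ringed hole is down over the pin: stay flat, in line, jaw at that hole's opening (angle between knob's own z axis and vertical below 0.035 rad and value of joint jaw between 0.037 and 0.063 m and value of joint swing between -0.06 and 0.06 rad), for 0.2 s.
At the end, for the whole second after the job is handed in: the pin is through the red-ringed hole: stay lying flat (lift under 0.035 rad), in line with the slot (within 0.06 rad), jaw held open by the pin between 37 and 63 mm and at rest, nothing touched by the robot (all of step 2 and velocity of joint jaw between -0.01 and 0.01 m/s and contact force between the fingers and cradle below 0.1 N).
It fails at once if the stay bears on the pin with more than 20 N (contact force between stay and cradle above 20 N).
It fails at once if the jaw snaps shut (faster than 0.4 m/s) (velocity of joint jaw below -0.4 m/s).
It fails at once if a bystander is moved by more than 30 mm (distance of any of carburettor, bowl, bit_rack, filter_box, screwdriver, pliers, jet_jar from where it was at the start of the episode above 0.03 m).
It also fails if it takes over 72 s, if anything falls off the work surface, if the arm or the gripper's body presses on something with over 40 N, if the wrist force passes 120 N, or if a joint passes its speed limit or range.

ROBOT

A 6-joint arm with a two-finger parallel gripper is mounted at the origin on the work surface. World frame = base frame: x ahead of the robot, y to its left, z up, the work surface at z = 0. Lengths are in m, angles in degrees, forces in N, time in s.
With the tool pointing down it reaches from about 0.4 to 0.825 m from the base axis. Payload 7 kg.
Tool frame: the origin (TCP) lies at the very end of the fingers, on their centre line; the grasp point (between the pads) lies 19 mm behind it (ctrl.hold_point_z is the distance from the TCP to the grasp point, in m); z points along the fingers, y is the line along which they close (so a half turn about z gives the same grasp; the last joint's range is limited). The gripper opens to 88 mm and grips with 3 to 60 N. Pads are 19 mm wide; open, the fingers measure 130 mm over their backs; the gripper's body (78 mm by 193 mm) begins 47 mm behind the grasp point.
Start: joints at [-49.097, 20.546, 0.682, 0, -70.136, -16.507], TCP at [0.279, -0.615, 0.227] pointing down, gripper open.
Joint ranges: [-176.03, 176.03], [-82.01, 121.73], [-58.28, 71.71], [-173.87, 95.51], [-174.79, -0.11], [-173.66, 173.66]. Speed limits (degrees/s): [136.94, 136.94, 172.46, 180, 180, 180].

INTERFACE

Orientations are given as [roll, pitch, yaw] about the fixed x, y, z axes, in that order (R = Rz(yaw) Ry(pitch) Rx(roll)).
In Python, from plant import sensors, viewer, workorder, ctrl gives the robot as it stands.
- The arm moves only by the shell command python3 -m pendant 'ROWS'. ROWS is JSON, a list of rows, each a list of 3 entries, a list of its own where there are three numbers: the opening, from -1 (shut) to 1 (fully open), so that 0 is half open, then the shift along the tool's x, y, z in m, then the turn, a rotation vector about the tool's x, y, z in degrees. A call has 1 to 10 rows; each row is the pose to reach, as a shift and turn from the pose commanded when the call began, along the tool's axes at that moment; what a row does not reach only later rows make up. A row lasts 1/12 s, in which the tool goes at most 41.7 mm and 7.16 degrees, less where a joint would pass 70% of its speed; a pose out of reach is approached as far as the arm can. A call with a gripper value outside its range is refused whole. The fingers move at their own pace and stop on an object; the grip force is fixed at half the most. Time passes only in rows, so rows that repeat a pose let the fingers close. It gives the time, the measured TCP pose, the force, the opening and the grip force at its end, in the units of the state.
- sensors.get_obs(): the state, without advancing time (a new reading comes with each control period).
- viewer.snapshot(name): name is "scene" or "top" or "wrist"; returns the picture (400x640x3 uint8, red, green, blue); there is no depth.
- viewer.camera_params(name): a dict with "fx", "fy", "cx", "cy" (pixels), "dist" ([k1, k2, p1, p2, k3] as OpenCV has them; the pictures are not rectified), "extrinsics" (4x4, takes a point from world to camera coordinates). Camera axes: x right, y up, looking along -z (the intrinsics and any distortion apply to the point x, -y, -z); pixel columns grow to the right and rows downward; lengths in m; the calibration is good to about 2 mm. A picture is of the moment at which its call begins: read the wrist's pose just before it. camera_params takes no time and is no camera call; for the wrist camera it gives the pose at the moment of the call.
- workorder.close_job(): hands the job in; it is judged then, once.
The state is a dict: "clock": time; "joint_pos": joint angles; "qvel": joint speeds; "tau": joint torques, N m; "tool_pos": TCP position; "orientation": TCP orientation; "force": force on the tool from outside, world axes, zero at the start; "moment": the same for the moment, N m; "opening": finger opening in m; "gripper_force": force on a finger pad.
Only numpy, scipy, OpenCV 4.12 (cv2) and the standard library are available. Lean on these libraries where they do the work, as an engineer would, in place of code of your own. Each camera call takes 0.05 s, during which the arm holds its last target. There are 200 camera calls.

## Working session

There is one attempt and no reset: what is moved stays moved. The work goes in short steps, Python scripts to look and compute and a shell command to move; the robot and the scene stay as the last step left them, time stands still between calls to the robot, and variables do not carry over. Pictures are saved under pics/ and viewed, at most 13 in all, crops included, and the job is handed in when it is done.

```bash
mkdir -p pics
cat > h.py <<'E'
import numpy as np, cv2
from plant import sensors, viewer, workorder, ctrl
def ray(cam,uv,p=None):
    p=p or viewer.camera_params(cam); K=np.array([[p['fx'],0,p['cx']],[0,p['fy'],p['cy']],[0,0,1.]])
    n=cv2.undistortPoints(np.array([[uv]],float),K,np.array(p['dist'],float))[0,0]
    E=np.array(p['extrinsics']); R=E[:3,:3]; c=-R.T@E[:3,3]
    return c, R.T@np.array([n[0],-n[1],-1.])
def at_z(cam,uv,z,p=None):
    c,d=ray(cam,uv,p); return c+d*(z-c[2])/d[2]
def proj(cam,P,p=None):
    p=p or viewer.camera_params(cam); E=np.array(p['extrinsics']); q=E[:3,:3]@np.array(P)+E[:3,3]
    K=np.array([[p['fx'],0,p['cx']],[0,p['fy'],p['cy']],[0,0,1.]])
    return cv2.projectPoints(np.array([[q[0],-q[1],-q[2]]]),np.zeros(3),np.zeros(3),K,np.array(p['dist'],float))[0].ravel()
def save(cam,n):
    im=viewer.snapshot(cam); cv2.imwrite('pics/'+n+'.png',im[:,:,::-1]); return im
E
python3 - <<'E'
from h import *
for c in ('top','scene'): save(c,c+'0')
for c in ('top','scene'):
    p=viewer.camera_params(c); E=np.array(p['extrinsics']); print(c,p['fx'],-E[:3,:3].T@E[:3,3])
print(sensors.get_obs())
E
```

```text
top 445.70033498434174 [ 0.42877765 -0.00577965  1.24568521]
scene 475.45466178433753 [ 1.18249235 -0.91828532  1.21009225]
{'clock': 0.1, 'joint_pos': array([-4.90963425e+01,  2.05874801e+01,  6.39771338e-01, -1.94229542e-02,
       -7.01357806e+01, -1.65070808e+01]), 'qvel': array([ 0.0475026 , -0.0808293 ,  0.09339684,  0.12936063, -0.04746729,
       -0.05281203]), 'tau': array([-1.46864400e-03, -5.84161305e+01,  2.93751884e+01,  7.01547414e+00,
        1.02115722e-02, -4.15409863e-05]), 'tool_pos': array([ 0.2786164 , -0.61433676,  0.22571508]), 'orientation': array([ 1.79914763e+02, -6.21727320e-03, -1.55610032e+02]), 'force': array([-0.35900732, -0.26142879, -0.61383997]), 'moment': array([ 0.04486809,  0.01401357, -0.00781772]), 'gripper_force': 0.0, 'opening': 0.08782160215240936}
```

View pics/top0.png

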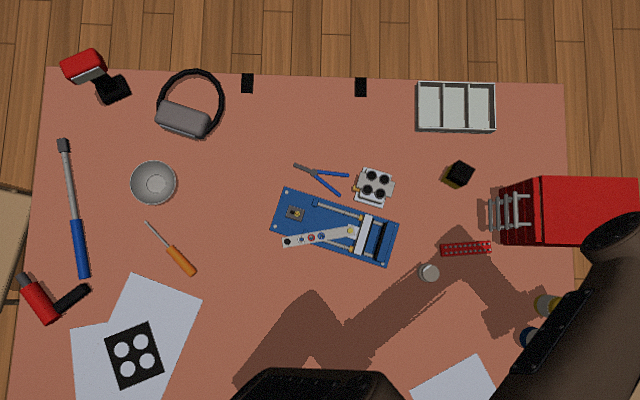

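View pics/scene0.png

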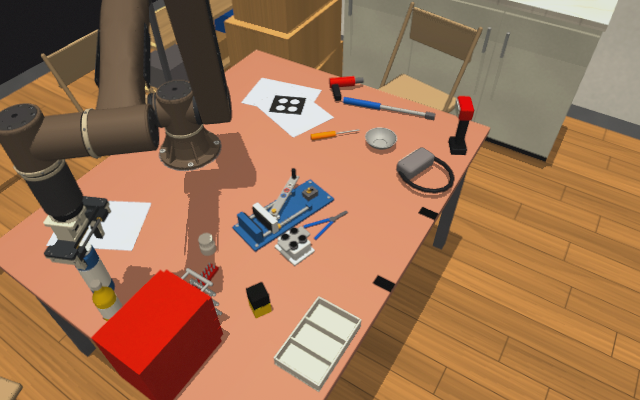

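The top view shows the cradle at about (335,228). The pin block is near (295,213), the stay runs from (352,232) to its knob near (286,241), and the bystanders are well clear of it. I'll zoom in next.

Run:
```python
import cv2
a=cv2.imread('pics/top0.png')[170:280,255:415]; b=cv2.imread('pics/scene0.png')[160:260,225:345]
cv2.imwrite('pics/c1.png',cv2.resize(a,None,fx=5,fy=5,interpolation=cv2.INTER_CUBIC))
cv2.imwrite('pics/c2.png',cv2.resize(b,None,fx=6,fy=6,interpolation=cv2.INTER_CUBIC))
```

```text
(no output)
```

View pics/c1.png

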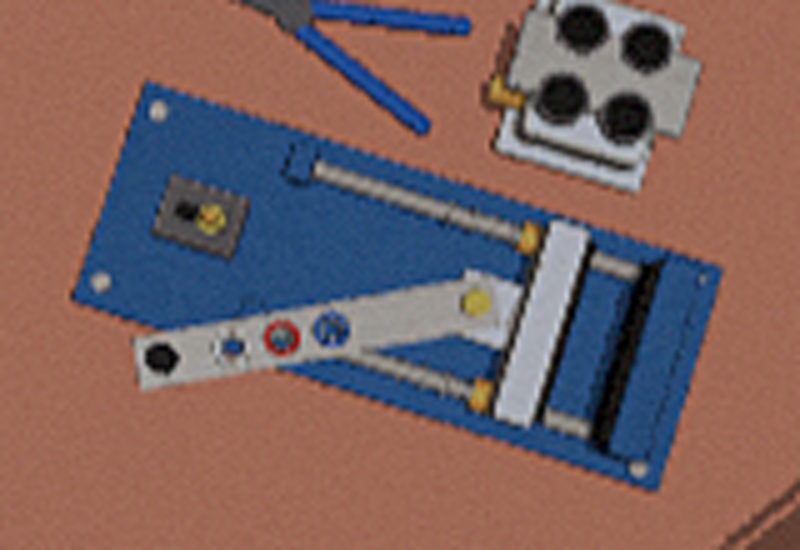

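View pics/c2.png

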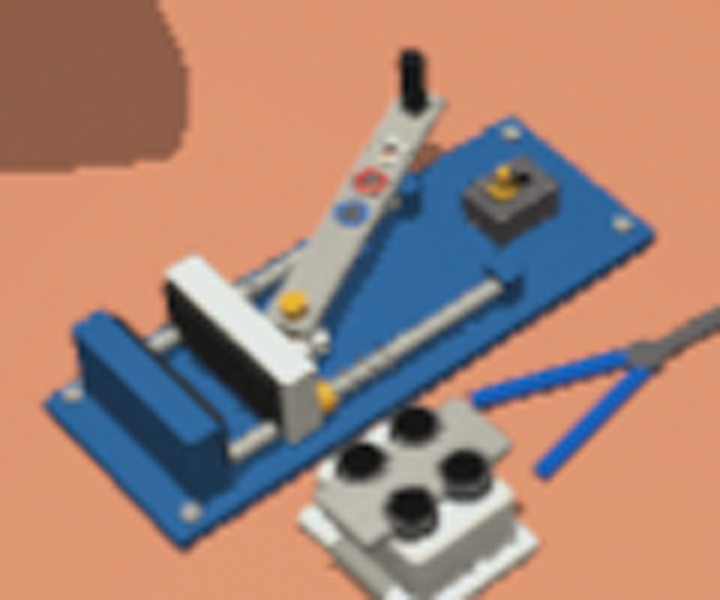

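The crops show the plate corners in c1 at (148,82), (722,268), (658,490) and (72,298), the pin at about (209,217), the knob top at (161,358), the pivot at (477,302) and the red hole at (282,338). The pin sits towards the jaw end of its slot. The swing is positive, with the stay on the robot's side.

```bash
cat >> h.py <<'E'
def fit(cam,uvs,loc,z):
    P=np.array([at_z(cam,u,z)[:2] for u in uvs]); L=np.array(loc,float)
    a=L-L.mean(0); b=P-P.mean(0); th=np.arctan2((a[:,0]*b[:,1]-a[:,1]*b[:,0]).sum(),(a*b).sum())
    R=np.array([[np.cos(th),-np.sin(th)],[np.sin(th),np.cos(th)]]); t=P.mean(0)-R@L.mean(0)
    return t,th,R,P-(L@R.T+t)
E
python3 - <<'E'
from h import *
c1=lambda u,v:((u+.5)/5-.5+255,(v+.5)/5-.5+170)
c2=lambda u,v:((u+.5)/6-.5+225,(v+.5)/6-.5+160)
loc=[[.055,-.065],[-.285,-.065],[-.285,.065],[.055,.065]]
t,th,R,r=fit('top',[c1(*k) for k in [(148,82),(722,268),(658,490),(72,298)]],loc,.012)
print('top',t,np.degrees(th),r.round(4).tolist())
t2,th2,R2,r2=fit('scene',[c2(*k) for k in [(656,238),(183,546),(45,405),(513,117)]],loc,.012)
print('scene',t2,np.degrees(th2),r2.round(4).tolist())
L=lambda P:(R.T@(P[:2]-t)).round(4)
for n,cam,uv,z in [('pin','top',c1(210,216),.052),('pin','scene',c2(507,173),.052),('block','top',c1(200,217),.0355),('block','scene',c2(510,188),.0355),('knobtop','top',c1(161,357),.086),('knobtop','scene',c2(411,53),.086),('pivot','top',c1(477,302),.048),('pivot','scene',c2(293,305),.048),
 ('red','top',c1(282,338),.044),('red','scene',c2(371,181),.044)]:
    P=at_z(cam,uv,z); print(n,cam,P.round(4),L(P))
E
```

```text
top [0.54233304 0.0300878 ] 73.39643388573634 [[-0.002, -0.0015], [-0.0006, 0.0021], [0.0014, 0.0005], [0.0012, -0.0011]]
scene [0.54593104 0.02669919] 73.28932194791157 [[-0.0009, -0.0027], [0.0, 0.0017], [0.0012, 0.0008], [-0.0003, 0.0002]]
pin top [0.5404 0.0248 0.052 ] [-0.0056  0.0003]
pin scene [0.5438 0.0243 0.052 ] [-0.0052 -0.003 ]
block top [0.5413 0.0307 0.0355] [0.0002 0.0012]
block scene [0.5427 0.0285 0.0355] [-0.0014 -0.0008]
knobtop top [0.4636 0.047  0.086 ] [-0.0063  0.0803]
knobtop scene [0.4627 0.0489 0.086 ] [-0.0048  0.0817]
pivot top [ 0.4982 -0.1198  0.048 ] [-0.1563 -0.0005]
pivot scene [ 0.4969 -0.1194  0.048 ] [-0.1562  0.0008]
red top [ 0.4765 -0.0156  0.044 ] [-0.0626  0.05  ]
red scene [ 0.4766 -0.0156  0.044 ] [-0.0626  0.0499]
```

```bash
cat >> h.py <<'E'
from scipy.spatial.transform import Rotation as Ro
def rel(pos,Rt,pos0=None,R0=None):
    o=sensors.get_obs()
    if pos0 is None: pos0=o['tool_pos']; R0=Ro.from_euler('xyz',o['orientation'],degrees=True)
    return (R0.inv().apply(np.array(pos)-pos0)).round(4).tolist(),(R0.inv()*Rt).as_rotvec(degrees=True).round(2).tolist()
TH=np.radians(73.35); O=np.array([.5437,.0287])
def stay(j,s,l,up=0.):  # TCP pose holding the knob; z of grasp raised by up along the knob
    Rs=Ro.from_euler('z',TH+s)*Ro.from_euler('y',-l)
    piv=np.r_[O+(-.156+j)*np.array([np.cos(TH),np.sin(TH)]),.038]
    g=piv+Rs.apply([.170,0,.031+up]); Rt=Rs*Ro.from_matrix(np.diag([-1.,1,-1]))
    return g+Rt.apply([0,0,ctrl.hold_point_z]),Rt
E
python3 - <<'E'
from h import *
p,R=stay(0,.494,0); print(p,R.as_euler('xyz',degrees=True))
p[:2]=[.463,.048]; p[2]=.17
p0=np.array([.279,-.615,.227]);R0=Ro.from_euler('xyz',[180,0,-155.6],degrees=True)
print(rel(p,R,p0,R0),rel(p,R))
E
```

```text
[0.46466166 0.04573606 0.0502    ] [180.           0.         -78.34588492]
([-0.4415, 0.5278, 0.057], [0.0, 0.0, -77.25]) ([-0.4414, 0.527, 0.0565], [0.08, 0.05, -77.26])
```

```bash
python3 -m pendant '[[1,[-0.04,0.05,0],[0,0,-7]],[1,[-0.441,0.527,0.03],[0,0,-77]],[1,[-0.441,0.527,0.03],[0,0,-77]],[1,[-0.441,0.527,0.03],[0,0,-77]],[1,[-0.441,0.527,0.03],[0,0,-77]],[1,[-0.441,0.527,0.03],[0,0,-77]],[1,[-0.441,0.527,0.03],[0,0,-77]],[1,[-0.441,0.527,0.03],[0,0,-77]],[1,[-0.441,0.527,0.03],[0,0,-77]],[1,[-0.441,0.527,0.03],[0,0,-77]]]'
python3 - <<'E'
from h import *
p,R=stay(0,.494,0); p[:2]=[.463,.048]; p[2]=.17
print(rel(p,R))
E
```

```text
clock: 0.93
tool_pos: [0.3896, -0.2117, 0.209]
orientation: [-180.0, 0.0, -83.8]
force: [1.3, 0.3, 0.4]
opening: 0.0878
gripper_force: 0.0
([-0.2502, -0.1009, 0.0391], [-0.01, 0.0, -5.47])
```

```bash
python3 -m pendant '[[1,[-0.23,-0.09,0.035],[0,0,-5]],[1,[-0.23,-0.09,0.035],[0,0,-5]],[1,[-0.23,-0.09,0.035],[0,0,-5]],[1,[-0.23,-0.09,0.035],[0,0,-5]],[1,[-0.23,-0.09,0.035],[0,0,-5]],[1,[-0.23,-0.09,0.035],[0,0,-5]],[1,[-0.23,-0.09,0.035],[0,0,-5]],[1,[-0.23,-0.09,0.035],[0,0,-5]],[1,[-0.23,-0.09,0.035],[0,0,-5]],[1,[-0.23,-0.09,0.035],[0,0,-5]]]'
python3 - <<'E'
from h import *
p,R=stay(0,.494,0); p[:2]=[.463,.048]; p[2]=.17
print(rel(p,R)); im=viewer.snapshot('wrist'); cv2.imwrite('pics/w0.png',im[:,:,::-1])
E
```

```text
clock: 1.77
tool_pos: [0.4555, 0.0236, 0.1741]
orientation: [180.0, -0.0, -79.2]
force: [0.7, -0.5, -0.1]
opening: 0.0872
gripper_force: 0.0
([-0.0225, -0.0119, 0.0041], [0.02, -0.0, -0.84])
```

View pics/w0.png

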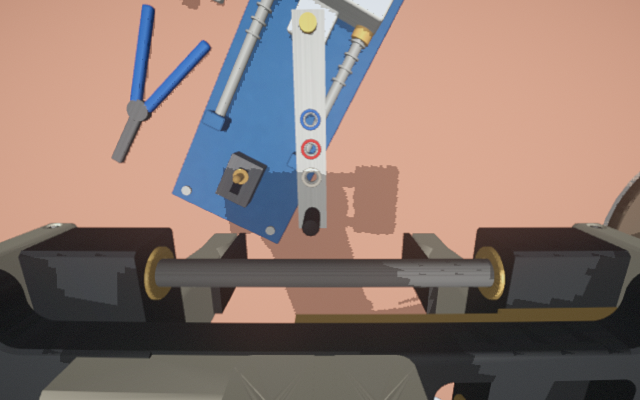

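The wrist view shows the knob at (311,222), the holes at (310,119) blue, (311,149) red and (311,177) white, the pivot at (307,22), and the pin top near (241,176). The view is clear, so I'll compare these points with the model.

Run:
```python
from h import *
for n,uv,z in [('blue',(310,119),.044),('red',(311,149),.044),('white',(311,177),.044),('pivot',(307.5,22),.048),('pintop',(241,176),.054),('block',(242,180),.0355)]:
    P=at_z('wrist',uv,z)[:2]; d=P-O; c,s=np.cos(TH),np.sin(TH); print(n,P.round(4),'local',[round(d@[c,s],4),round(d@[-s,c],4)])
for z in (.044,.086): print(proj('wrist',[.463,.048,z]),proj('wrist',[.4647,.0457,z]))
p,R=stay(0,.494,0); p[2]=.17; print(rel(p,R), sensors.get_obs()['tool_pos'])
```

```text
blue [ 0.4812 -0.0446] local [np.float64(-0.0881), np.float64(0.0388)]
red [ 0.4755 -0.0176] local [np.float64(-0.0639), np.float64(0.0521)]
white [0.4707 0.009 ] local [np.float64(-0.0398), np.float64(0.0643)]
pivot [ 0.4972 -0.1229] local [np.float64(-0.1586), np.float64(0.0011)]
pintop [0.5355 0.0184] local [np.float64(-0.0122), np.float64(0.0049)]
block [0.5384 0.0265] local [np.float64(-0.0036), np.float64(0.0044)]
[311.7440491  215.93807055] [310.48284355 213.4970224 ]
[309.88636235 230.77453363] [308.4263721  227.99739672]
([-0.0202, -0.0131, 0.0042], [0.0, 0.0, -0.88]) [0.45558795 0.02340993 0.17422776]
```

```bash
python3 -m pendant '[[1,[-0.021,-0.0125,0.004],[0,0,-0.8]],[1,[-0.021,-0.0125,0.034],[0,0,-0.8]],[1,[-0.021,-0.0125,0.06],[0,0,-0.8]],[1,[-0.021,-0.0125,0.06],[0,0,-0.8]],[1,[-0.021,-0.0125,0.06],[0,0,-0.8]]]'
python3 - <<'E'
from h import *
p,R=stay(0,.494,0); p[:2]=[.4633,.0472]
print(rel(p,R))
E
```

```text
clock: 2.23
tool_pos: [0.4635, 0.046, 0.1139]
orientation: [179.9, -0.1, -78.4]
force: [1.4, 0.3, 1.1]
opening: 0.0873
gripper_force: 0.0
([-0.0013, -0.0002, 0.0637], [0.15, -0.06, -0.09])
```

Lower to the knob and grip it.

```bash
python3 -m pendant '[[1,[-0.001,0,0.03],[0,0,0]],[1,[-0.001,0,0.05],[0,0,0]],[1,[-0.001,0,0.062],[0,0,0]],[1,[-0.001,0,0.062],[0,0,0]],[0,[-0.001,0,0.062],[0,0,0]],[-0.5,[-0.001,0,0.062],[0,0,0]],[-1,[-0.001,0,0.062],[0,0,0]],[-1,[-0.001,0,0.062],[0,0,0]],[-1,[-0.001,0,0.062],[0,0,0]],[-1,[-0.001,0,0.062],[0,0,0]]]'
python3 -m pendant '[[-1,[0,0,0],[0,0,0]],[-1,[0,0,0],[0,0,0]],[-1,[0,0,0],[0,0,0]],[-1,[0,0,0],[0,0,0]]]'
python3 - <<'E'
from h import *
s0,R0=stay(0,.494,0)
o=sensors.get_obs(); print(o['tool_pos'],o['orientation'],o['force'],s0)
for a in [(0,.494,.1),(0,.494,.25)]: print(a,rel(*stay(*a),s0,R0))
E
```

```text
clock: 3.07
tool_pos: [0.4643, 0.0485, 0.0527]
orientation: [-179.9, 0.0, -78.3]
force: [0.1, 0.2, -0.2]
opening: 0.0533
gripper_force: 0.0
clock: 3.4
tool_pos: [0.464, 0.0484, 0.0521]
orientation: [180.0, -0.0, -78.3]
force: [-0.2, -0.1, -0.0]
opening: 0.0264
gripper_force: 0.0
[0.46398914 0.04836686 0.05211389] [ 1.79990573e+02 -4.43697181e-03 -7.83439428e+01] [-0.22818756 -0.12843082 -0.01316849] [0.46466166 0.04573606 0.0502    ]
(0, 0.494, 0.1) ([0.0021, -0.0, -0.0169], [0.0, -5.73, 0.0])
(0, 0.494, 0.25) ([0.0083, -0.0, -0.0417], [0.0, -14.32, 0.0])
```

```bash
python3 -m pendant '[[-1,[0,0,0],[0,0,0]],[-1,[0,0,0],[0,0,0]],[-1,[0,0,0],[0,0,0]],[-1,[0,0,0],[0,0,0]]]' && python3 -m pendant '[[-1,[0.001,0,-0.0085],[0,-2.9,0]],[-1,[0.002,0,-0.017],[0,-5.7,0]],[-1,[0.004,0,-0.0253],[0,-8.6,0]],[-1,[0.006,0,-0.0336],[0,-11.5,0]],[-1,[0.0083,0,-0.0417],[0,-14.3,0]],[-1,[0.0083,0,-0.0417],[0,-14.3,0]],[-1,[0.0083,0,-0.0417],[0,-14.3,0]]]'
python3 - <<'E'
from h import *
s0,R0=stay(0,.494,.25); o=sensors.get_obs(); print(o['tool_pos'],o['orientation'],o['force'],o['moment'],s0)
for s in np.linspace(.494,0,8)[1:]: print(round(s,3),rel(*stay(0,s,.25),s0,R0))
E
```

```text
clock: 3.73
tool_pos: [0.464, 0.0484, 0.0521]
orientation: [180.0, -0.0, -78.3]
force: [-0.9, -0.7, 0.0]
opening: 0.0151
gripper_force: 30.0
clock: 4.32
tool_pos: [0.4663, 0.0399, 0.0941]
orientation: [-180.0, 14.3, -78.5]
force: [-0.4, 1.6, 0.3]
opening: 0.0148
gripper_force: 30.0
[0.46625342 0.0398782  0.09406535] [-179.95330359   14.33036236  -78.49830802] [-0.43557468  1.57588287  0.28589696] [-0.22234665  0.03319584 -0.02302073] [0.46633893 0.03760402 0.0918794 ]
0.423 ([0.0004, -0.0114, -0.0001], [1.0, -0.0, 3.92])
0.353 ([0.0016, -0.0227, -0.0004], [2.0, 0.0, 7.84])
0.282 ([0.0035, -0.034, -0.0009], [3.0, 0.0, 11.75])
0.212 ([0.0062, -0.045, -0.0016], [4.0, -0.0, 15.67])
0.141 ([0.0097, -0.0559, -0.0025], [5.0, 0.0, 19.59])
0.071 ([0.0138, -0.0664, -0.0035], [6.0, 0.0, 23.51])
0.0 ([0.0187, -0.0767, -0.0048], [7.0, 0.0, 27.42])
```

```bash
python3 -m pendant '[[-1,[0.0004,-0.0114,-0.0001],[1,0,3.9]],[-1,[0.0016,-0.0227,-0.0004],[2,0,7.8]],[-1,[0.0035,-0.034,-0.0009],[3,0,11.8]],[-1,[0.0062,-0.045,-0.0016],[4,0,15.7]],[-1,[0.0097,-0.0559,-0.0025],[5,0,19.6]],[-1,[0.0138,-0.0664,-0.0035],[6,0,23.5]],[-1,[0.0187,-0.0767,-0.0048],[7,0,27.4]],[-1,[0.0187,-0.0767,-0.0048],[7,0,27.4]],[-1,[0.0187,-0.0767,-0.0048],[7,0,27.4]]]'
python3 - <<'E'
from h import *
s0,R0=stay(0,0,.25); o=sensors.get_obs(); print(o['tool_pos'],o['orientation'],o['force'],s0)
for j in (.01,.044): print(rel(*stay(j,0,.25),s0,R0))
save('wrist','w1'); t=save('top','t1')
cv2.imwrite('pics/t1c.png',cv2.resize(t[170:280,255:415,::-1],None,fx=5,fy=5,interpolation=cv2.INTER_CUBIC))
E
```

```text
clock: 5.07
tool_pos: [0.5438, 0.0367, 0.093]
orientation: [179.9, 14.2, -106.5]
force: [0.2, -3.4, -1.2]
opening: 0.0155
gripper_force: 30.0
[0.54382258 0.03673897 0.0929852 ] [ 179.9488891    14.18499579 -106.52957475] [ 0.20368855 -3.44727422 -1.23008511] [0.54533227 0.03415793 0.0918794 ]
([-0.0097, -0.0, 0.0025], [0.0, 0.0, 0.0])
([-0.0426, -0.0, 0.0109], [0.0, 0.0, 0.0])
```

View pics/w1.png

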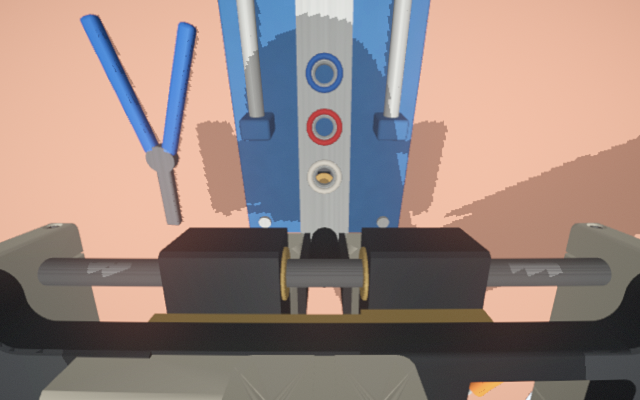

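The wrist view shows the stay in line, with the brass pin visible through the white hole at (324,179) and the red hole at (324,127). Next I pull the jaw open.

```bash
python3 -m pendant '[[-1,[-0.006,0,0.0015],[0,0,0]],[-1,[-0.012,0,0.003],[0,0,0]],[-1,[-0.018,0,0.0045],[0,0,0]],[-1,[-0.024,0,0.006],[0,0,0]],[-1,[-0.03,0,0.0076],[0,0,0]],[-1,[-0.036,0,0.0091],[0,0,0]],[-1,[-0.0426,0,0.0109],[0,0,0]],[-1,[-0.0426,0,0.0109],[0,0,0]],[-1,[-0.0426,0,0.0109],[0,0,0]],[-1,[-0.0426,0,0.0109],[0,0,0]]]'
python3 - <<'E'
from h import *
p,R=stay(.044,0,.25); o=sensors.get_obs(); print(o['tool_pos'],o['orientation'],o['force'],o['moment'],p)
save('wrist','w2')
E
```

```text
clock: 6.0
tool_pos: [0.5555, 0.078, 0.0929]
orientation: [179.9, 14.2, -106.6]
force: [-2.9, -8.8, -2.6]
opening: 0.0151
gripper_force: 30.0
[0.55553302 0.07801798 0.09290436] [ 179.88250221   14.1529571  -106.56491513] [-2.94010263 -8.76647163 -2.5955912 ] [-3.95137747  0.77872268  0.04674755] [0.55793935 0.07631314 0.0918794 ]
```

View pics/w2.png

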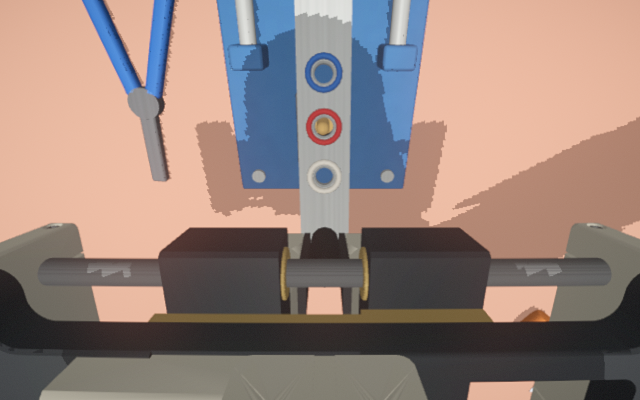

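The pin is visible in the red hole at about (323,127). I'll measure the offset between the hole and the pin.

```bash
python3 - <<'E'
from h import *
im=cv2.imread('pics/w2.png')[:,:,::-1]; hsv=cv2.cvtColor(im[...,::1].copy(),cv2.COLOR_RGB2HSV)
sub=hsv[100:155,295:352].astype(int)
H,S,V=sub[...,0],sub[...,1],sub[...,2]
red=((H<6)|(H>172))&(S>130)&(V>60); gold=(H>10)&(H<30)&(S>90)
def info(m):
    n,l,st,c=cv2.connectedComponentsWithStats(m.astype(np.uint8)); i=1+np.argmax(st[1:,4]); return st[i]+[295,100,0,0,0],c[i]+[295,100]
a,rc=info(red); b,g=info(gold); print(a,rc,b,g)
rb=(a[0]+a[2]/2-.5,a[1]+a[3]/2-.5); print('ringbox',rb)
u=np.array([np.cos(TH),np.sin(TH)]);v=np.array([-u[1],u[0]])
Rg=at_z('wrist',rb,.0700)[:2]; 
for z in (.054,.051):
  Pg=at_z('wrist',g,z)[:2]; print(z,'pin-ring (cradle x,y)',(Pg-Rg)@u,(Pg-Rg)@v,'pin local',(Pg-O)@u,(Pg-O)@v)
c,_=ray('wrist',g); print('cam',c)
E
python3 - <<'E'
import cv2
cv2.imwrite('pics/w2c.png',cv2.resize(cv2.imread('pics/w2.png')[95:205,290:360],None,fx=5,fy=5,interpolation=cv2.INTER_CUBIC))
E
```

```text
[307 109  34  36 446] [323.5        126.19282511] [315 118  18  17 232] [323.4137931 126.       ]
ringbox (np.float64(323.5), np.float64(126.5))
0.054 pin-ring (cradle x,y) 0.004113942244131449 -2.8695822826353597e-05 pin local -0.008851271106292698 0.0024540966916661226
0.051 pin-ring (cradle x,y) 0.0049359929459516306 -2.5369426983010723e-05 pin local -0.008029220404472516 0.002457423087509465
cam [ 0.52511506 -0.02556317  0.23085713]
```

View pics/w2c.png

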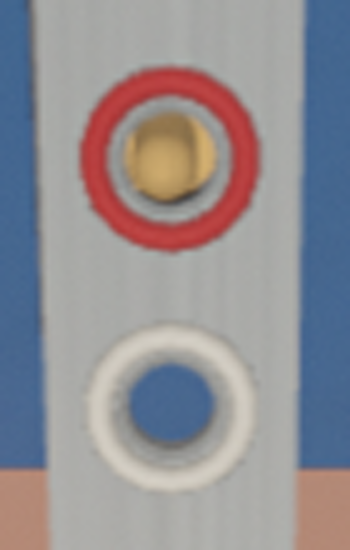

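The crop shows the pin nearly centred in the red hole: 0 mm off sideways and 4 to 5 mm ahead of the ring, against the 4.8 mm expected. I'll lower the stay about its pivot and watch the force.

Run:
```python
from h import *
s0,R0=stay(.044,0,.25)
for l in (.22,.19,.17,.155,.14,.13,.12,.1): print(l,rel(*stay(.044,0,l,.002),*stay(.044,0,.25,.002)))
```

```text
0.22 ([-0.0003, -0.0, 0.0051], [0.0, 1.72, 0.0])
0.19 ([-0.0005, -0.0, 0.0102], [0.0, 3.44, 0.0])
0.17 ([-0.0006, -0.0, 0.0136], [0.0, 4.58, -0.0])
0.155 ([-0.0006, -0.0, 0.0162], [-0.0, 5.44, 0.0])
0.14 ([-0.0005, -0.0, 0.0187], [-0.0, 6.3, -0.0])
0.13 ([-0.0005, -0.0, 0.0205], [0.0, 6.88, -0.0])
0.12 ([-0.0004, -0.0, 0.0222], [-0.0, 7.45, 0.0])
0.1 ([-0.0002, -0.0, 0.0256], [0.0, 8.59, 0.0])
```

```bash
python3 -m pendant '[[-1,[-0.0002,0,0.0026],[0,0.86,0]],[-1,[-0.0003,0,0.0051],[0,1.72,0]],[-1,[-0.0004,0,0.0077],[0,2.6,0]],[-1,[-0.0005,0,0.0102],[0,3.44,0]],[-1,[-0.0006,0,0.0119],[0,4,0]],[-1,[-0.0006,0,0.0136],[0,4.58,0]],[-1,[-0.0006,0,0.0136],[0,4.58,0]],[-1,[-0.0006,0,0.0136],[0,4.58,0]]]'
python3 - <<'E'
from h import *
b,Rb=stay(.044,0,.17,.002); print(b)
for l in (.155,.14,.13,.12,.11,.1): print(l,rel(*stay(.044,0,l,.002),b,Rb))
im=save('wrist','w3'); cv2.imwrite('pics/w3c.png',cv2.resize(im[85:215,280:370,::-1],None,fx=5,fy=4.5,interpolation=cv2.INTER_CUBIC))
E
```

```text
clock: 6.72
tool_pos: [0.5563, 0.0816, 0.0797]
orientation: [179.8, 9.5, -106.6]
force: [-1.0, -7.7, -1.5]
opening: 0.0151
gripper_force: 30.0
[0.55892793 0.07961872 0.0807563 ]
0.155 ([-0.0002, 0.0, 0.0026], [0.0, 0.86, 0.0])
0.14 ([-0.0003, -0.0, 0.0051], [0.0, 1.72, 0.0])
0.13 ([-0.0004, -0.0, 0.0068], [0.0, 2.29, 0.0])
0.12 ([-0.0005, 0.0, 0.0085], [-0.0, 2.86, 0.0])
0.11 ([-0.0005, -0.0, 0.0102], [0.0, 3.44, 0.0])
0.1 ([-0.0006, -0.0, 0.0119], [0.0, 4.01, 0.0])
```

View pics/w3c.png

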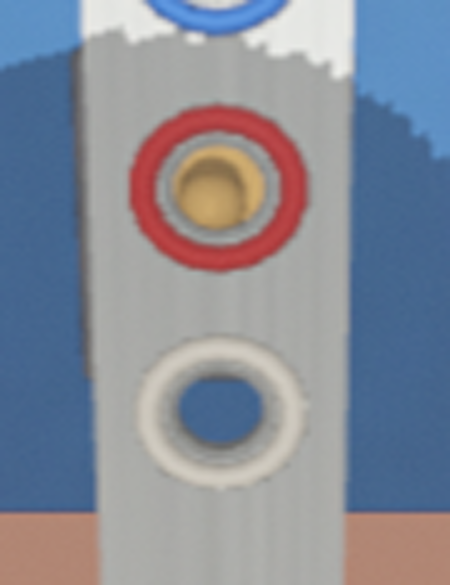

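The pin still sits inside the red hole, with ring centre at about (219,187) and pin at (218,188) in the crop, and there is no contact yet. I'll carry on down in small steps.

```bash
python3 -m pendant '[[-1,[-0.0001,0,0.0013],[0,0.43,0]],[-1,[-0.0002,0,0.0026],[0,0.86,0]],[-1,[-0.0002,0,0.0026],[0,0.86,0]]]'; python3 -m pendant '[[-1,[-0.0001,0,0.0013],[0,0.43,0]],[-1,[-0.0001,0,0.0026],[0,0.86,0]],[-1,[-0.0001,0,0.0026],[0,0.86,0]]]'
```

```text
clock: 7.02
tool_pos: [0.5565, 0.0821, 0.0771]
orientation: [179.8, 8.7, -106.6]
force: [-1.5, -9.0, -3.5]
opening: 0.0158
gripper_force: 30.0
clock: 7.27
tool_pos: [0.557, 0.0828, 0.0748]
orientation: [179.9, 7.8, -106.6]
force: [-1.6, -7.0, -2.7]
opening: 0.0156
gripper_force: 30.0
```

```bash
python3 -m pendant '[[-1,[-0.0001,0,0.0013],[0,0.43,0]],[-1,[-0.0001,0,0.0025],[0,0.86,0]],[-1,[-0.0001,0,0.0025],[0,0.86,0]]]'; python3 -m pendant '[[-1,[0,0,0.0013],[0,0.43,0]],[-1,[0,0,0.0025],[0,0.86,0]],[-1,[0,0,0.0025],[0,0.86,0]]]'
python3 - <<'E'
from h import *
o=sensors.get_obs();b=stay(.044,0,.106,.001);print(o['tool_pos'],o['orientation'],o['force'],o['moment'],b[0])
for l in (.09,.075,.06,.045,.03,.015,0): print(l,rel(*stay(.044,0,l,.001),*b))
E
```

```text
clock: 7.52
tool_pos: [0.5576, 0.0836, 0.0726]
orientation: [179.9, 7.0, -106.6]
force: [-0.0, -6.5, -2.7]
opening: 0.0156
gripper_force: 30.0
clock: 7.77
tool_pos: [0.5579, 0.0841, 0.0703]
orientation: [179.9, 6.2, -106.6]
force: [0.6, -4.9, -3.7]
opening: 0.0153
gripper_force: 30.0
[0.55791364 0.08414105 0.07025609] [ 179.93713937    6.1839333  -106.57634889] [ 0.61873493 -4.92854501 -3.72254508] [-2.64561763  0.09537224  0.08624572] [0.55964488 0.08201604 0.06911219]
0.09 ([-0.0002, -0.0, 0.0027], [0.0, 0.92, 0.0])
0.075 ([-0.0003, -0.0, 0.0053], [0.0, 1.78, -0.0])
0.06 ([-0.0004, 0.0, 0.0078], [0.0, 2.64, -0.0])
0.045 ([-0.0005, -0.0, 0.0104], [0.0, 3.5, -0.0])
0.03 ([-0.0005, -0.0, 0.0129], [0.0, 4.35, -0.0])
0.015 ([-0.0005, -0.0, 0.0155], [0.0, 5.21, -0.0])
0 ([-0.0004, -0.0, 0.0181], [0.0, 6.07, -0.0])
```

```bash
python3 -m pendant '[[-1,[-0.0006,0,0.0013],[0,0.46,0]],[-1,[-0.0008,0,0.0027],[0,0.92,0]],[-1,[-0.0008,0,0.0027],[0,0.92,0]]]'; python3 -m pendant '[[-1,[-0.0001,0,0.0013],[0,0.43,0]],[-1,[-0.0002,0,0.0026],[0,0.86,0]],[-1,[-0.0002,0,0.0026],[0,0.86,0]]]'
```

```text
clock: 8.02
tool_pos: [0.5579, 0.0848, 0.0675]
orientation: [179.9, 5.2, -106.6]
force: [-0.3, -7.0, -2.9]
opening: 0.0151
gripper_force: 30.0
clock: 8.27
tool_pos: [0.5579, 0.0852, 0.0649]
orientation: [179.9, 4.4, -106.6]
force: [-0.9, -7.0, -3.4]
opening: 0.0151
gripper_force: 30.0
```

```bash
python3 -m pendant '[[-1,[-0.0002,0,0.0013],[0,0.43,0]],[-1,[-0.0003,0,0.0026],[0,0.86,0]],[-1,[-0.0003,0,0.0026],[0,0.86,0]]]'; python3 -m pendant '[[-1,[-0.0001,0,0.0013],[0,0.43,0]],[-1,[-0.0002,0,0.0026],[0,0.86,0]],[-1,[-0.0002,0,0.0026],[0,0.86,0]]]'; python3 -m pendant '[[-1,[-0.0001,0,0.0013],[0,0.43,0]],[-1,[-0.0002,0,0.0026],[0,0.86,0]],[-1,[-0.0002,0,0.0026],[0,0.86,0]]]'
```

```text
clock: 8.52
tool_pos: [0.5579, 0.0856, 0.0623]
orientation: [179.9, 3.5, -106.6]
force: [-1.5, -7.7, -2.4]
opening: 0.015
gripper_force: 30.0
clock: 8.77
tool_pos: [0.558, 0.0858, 0.0596]
orientation: [179.9, 2.6, -106.6]
force: [-0.7, -8.1, -3.0]
opening: 0.0155
gripper_force: 30.0
clock: 9.02
tool_pos: [0.558, 0.0861, 0.0571]
orientation: [179.9, 1.8, -106.6]
force: [-1.0, -7.6, -2.3]
opening: 0.0156
gripper_force: 30.0
```

```bash
python3 -m pendant '[[-1,[0,0,0.0013],[0,0.43,0]],[-1,[-0.0001,0,0.0026],[0,0.86,0]],[-1,[-0.0001,0,0.0026],[0,0.86,0]]]'; python3 -m pendant '[[-1,[0,0,0.0013],[0,0.43,0]],[-1,[0,0,0.0024],[0,0.86,0]],[-1,[0,0,0.0024],[0,0.86,0]],[-1,[0,0,0.0024],[0,0.86,0]],[-1,[0,0,0.0024],[0,0.86,0]]]'
python3 - <<'E'
from h import *
save('scene','s4'); im=save('wrist','w4'); cv2.imwrite('pics/w4c.png',cv2.resize(im[20:250,230:420,::-1],None,fx=3,fy=2.6,interpolation=cv2.INTER_CUBIC))
E
```

```text
clock: 9.27
tool_pos: [0.558, 0.0863, 0.0545]
orientation: [179.9, 0.9, -106.6]
force: [-1.0, -8.1, -2.2]
opening: 0.0154
gripper_force: 30.0
clock: 9.68
tool_pos: [0.5581, 0.0863, 0.0523]
orientation: [179.9, 0.1, -106.6]
force: [-1.1, -7.4, -1.2]
opening: 0.0155
gripper_force: 30.0
```

View pics/w4c.png

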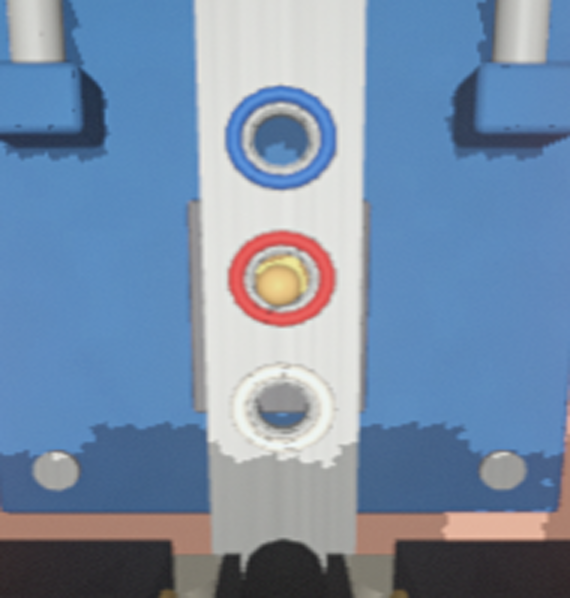

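The pin stands proud through the red ring at (281,285) in the crop, and the bar is flat. Next I ease the spring load onto the pin before letting go.

```bash
python3 -m pendant '[[-1,[0.0003,0,0],[0,0,0]],[-1,[0.0006,0,0.0002],[0,0,0]],[-1,[0.0006,0,0.0002],[0,0,0]],[-1,[0.0006,0,0.0002],[0,0,0]]]'; python3 -m pendant '[[-1,[0.0003,0,0],[0,0,0]],[-1,[0.0005,0,0.0002],[0,0,0]],[-1,[0.0005,0,0.0002],[0,0,0]],[-1,[0.0005,0,0.0002],[0,0,0]]]'
```

```text
clock: 10.12
tool_pos: [0.5583, 0.0861, 0.0523]
orientation: [179.9, 0.1, -106.6]
force: [-1.0, -5.4, -1.6]
opening: 0.0152
gripper_force: 30.0
clock: 10.45
tool_pos: [0.5586, 0.0859, 0.0523]
orientation: [179.9, 0.2, -106.6]
force: [-1.2, -5.4, -1.0]
opening: 0.0156
gripper_force: 30.0
```

```bash
python3 -m pendant '[[-1,[0.0005,0,0],[0,0,0]],[-1,[0.0008,0,0],[0,0,0]],[-1,[0.0008,0,0],[0,0,0]],[-1,[0.0008,0,0],[0,0,0]]]'; python3 -m pendant '[[-1,[0.0004,0,0],[0,0,0]],[-1,[0.0008,0,0],[0,0,0]],[-1,[0.0008,0,0],[0,0,0]],[-1,[0.0008,0,0],[0,0,0]]]'
```

```text
clock: 10.78
tool_pos: [0.559, 0.0857, 0.0524]
orientation: [180.0, 0.2, -106.6]
force: [-2.4, -2.2, -0.6]
opening: 0.0157
gripper_force: 30.0
clock: 11.12
tool_pos: [0.5592, 0.0855, 0.0525]
orientation: [-180.0, 0.3, -106.6]
force: [-4.2, 4.1, -1.6]
opening: 0.0152
gripper_force: 30.0
```

```bash
python3 -m pendant '[[-1,[-0.0005,0,0],[0,0,0]],[-1,[-0.0005,0,0],[0,0,0]],[-0.4,[-0.0005,0,0],[0,0,0]],[-0.3,[-0.0005,0,0],[0,0,0]],[-0.2,[-0.0005,0,0],[0,0,0]],[0,[-0.0005,0,0],[0,0,0]],[0,[-0.0005,0,0],[0,0,0]],[0,[-0.0005,0,0],[0,0,0]]]'
python3 -m pendant '[[0,[0,0,-0.01],[0,0,0]],[0,[0,0,-0.03],[0,0,0]],[0,[0,0,-0.06],[0,0,0]],[0,[0,0,-0.09],[0,0,0]],[0,[0,0,-0.1],[0,0,0]],[0,[0,0,-0.1],[0,0,0]],[0,[0,0,-0.1],[0,0,0]],[0,[0,0,-0.1],[0,0,0]]]'
python3 - <<'E'
from h import *
im=save('wrist','w5'); s=save('scene','s5')[150:270,220:360]
s=cv2.resize(s,None,fx=3.4,fy=3.4,interpolation=cv2.INTER_CUBIC); w=cv2.resize(im[:,200:440],(int(240*408/400),408))
cv2.imwrite('pics/f5.png',np.hstack([s,w])[:,:,::-1])
E
```

```text
clock: 11.78
tool_pos: [0.5595, 0.0852, 0.0527]
orientation: [-180.0, 0.2, -106.6]
force: [-0.7, 0.3, 0.0]
opening: 0.0431
gripper_force: 0.0
clock: 12.45
tool_pos: [0.5585, 0.0848, 0.1519]
orientation: [180.0, 0.2, -106.6]
force: [-0.7, 0.4, 0.5]
opening: 0.0439
gripper_force: 0.0
```

View pics/f5.png

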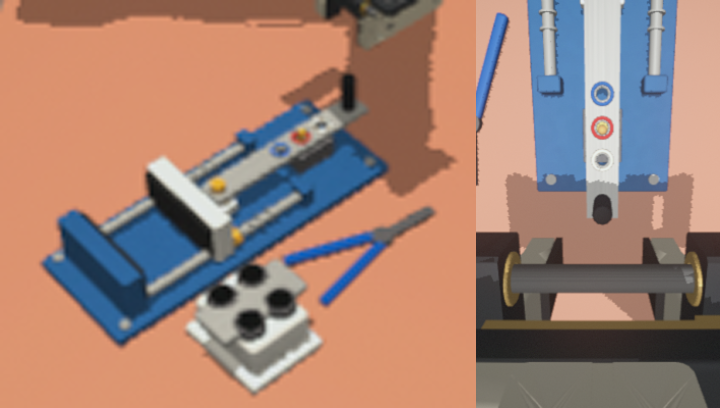

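The bar lies flat with the pin through the red hole ((602,128) in the picture), and the gripper is clear. It held the same height as at its first rest (within 0.6 mm, 0.3°). I'm handing the job in.

```bash
python3 -c "
from plant import workorder
print(workorder.close_job())"
```

```text
the job is handed in; nothing more can be done
None
```

The job is handed in (no verdict was returned): the stay's red-ringed hole is fully down over the pin, the jaw is propped open at about 44 mm by my estimate, the gripper is clear of the cradle, and I touched none of the other things.

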